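# Count-weigh the jar of red lenses

## Task

Take the jar of red lenses (red cap) off the railed rack: lift it up over the front rail, draw it out towards you keeping it upright, and set it gently down in the middle of the scale's pan. Once you have let go of it, press the scale's green button fully down to record the weight. Leave the other two jars and the black ring where they are.

Things in the scene. Friction and masses are not known exactly. Their poses are not given: they have to be found in the camera images.
- rack: Fixed aluminium and clear acrylic rack. Origin on the bench, below the middle of the jar row; x points from the open front (robot's side) to the back, y along the row, z up. Deck top 50 mm above the bench, x -55 to 100, y -218 to 218 mm, with clear end panels at y = +-215 mm up to the overhead shelf. Jars stand near x = 0 at y about -125, 0, 125 mm, any jar in any place.
- rail_top (a point): Middle of the top edge of the rack's front retaining rail: a steel rail 8 mm thick along the rack's y, over its whole length, centred 50 mm in front of the rack's origin; top edge 90 mm above the bench (40 mm above the deck). A like rail runs along the back.
- overhead_edge (a point): Middle of the lower front edge of the clear overhead shelf (aluminium strip along this edge), 12 mm in front of the rack's origin, underside 230 mm above the bench, 8 mm thick; low flat white parts lie on it. It reaches back over most of each jar, so a gripper cannot come straight down on a jar and must lean, best 30 to 45 degrees, coming in from the front and above.
- red_jar_mid (a point): Centre (half-way up) of the jar to move: a closed, smooth clear plastic cylinder, 60 mm diameter, 110 mm tall, with a red cap (top 18 mm) and red domed lenses inside; 0.2 to 0.45 kg. z is its upright axis. Its foot is on the deck, 50 mm above the bench; it must rise over 40 mm to clear the rail, and there are 70 mm between its top and the overhead shelf.
- white_jar_mid (a point): Centre of a jar of the same size with a white cap and white rings inside; stands on the rack, leave alone.
- black_jar_mid (a point): Centre of a jar of the same size with a black cap and black rings inside; stands on the rack, leave alone.
- pan (a point): Centre of the top face of the scale's round steel pan, 140 mm diameter, 62 mm above the bench. The scale is a fixed white box 240 x 200 mm, 50 mm high; the frame's z points up and x points from the scale's front edge to its back. The pan does not move under load.
- record_top (a point): Centre of the top face of the round green push button (32 mm diameter) in a black housing on the front part of the scale; it is pressed straight down, travels 6 mm against a spring, and takes about 5 N to be fully down.
- record (a joint): How far the green button is pressed, in m: 0 up, 0.006 fully down; it springs back.
- black_ring: Loose black plastic ring lying flat on the bench, 90 mm outside diameter, 66 mm inside, 18 mm high, origin at the centre of its underside; leave alone.
There are look-alikes about, which are no part of the job. Leave any pink or turquoise look-alike of the part that bears black_jar_mid alone.

How it is judged (in metres and radians):
On the way, in this order (a step that is already met when the one before it is completed fails the run):
1. the red jar is raised above the rail's top edge, upright, while still behind the rail (z of red_jar_mid in the frame of rack between 0.147 and 0.18 m and x of red_jar_mid in the frame of rack above -0.025 m and angle between red_jar_mid's own z axis and vertical below 0.3 rad), for 0.05 s.
2. it has been drawn out over the rail, off the front of the rack, upright (x of red_jar_mid in the frame of rack below -0.085 m and z of red_jar_mid in the frame of rack above 0.1 m and angle between red_jar_mid's own z axis and vertical below 0.3 rad), for 0.05 s.
3. it stands upright near the middle of the scale's pan, let go (horizontal distance between red_jar_mid and pan below 0.03 m and z of red_jar_mid in the frame of pan between 0.05 and 0.06 m and angle between red_jar_mid's own z axis and vertical below 0.06 rad and contact force between the fingers and red_jar below 0.05 N), for 0.3 s.
4. the green button is pressed down, with the jar standing on the pan (all of step 3 and value of joint record above 0.0045 m), for 0.05 s.
At the end, for the whole second after the job is handed in: The red jar stands upright (within 0.06 rad), released and at rest on the pan, within 30 mm of its centre; the green button, pressed after that, is up again; the other jars still stand on the rack and the ring lies on the bench, each within 20 mm of its start (all of step 3 and linear speed of red_jar below 0.02 m/s and value of joint record below 0.002 m and distance of each of white_jar_mid, black_jar_mid, black_ring from where it was at the start of the episode below 0.02 m and angle between each of white_jar_mid, black_jar_mid's own z axis and vertical below 0.15 rad); the robot touches nothing.
It fails at once if the red jar is tipped more than 0.4 rad from upright (angle between red_jar_mid's own z axis and vertical above 0.4 rad).
It fails at once if the red jar is set down hard on the scale (more than 60 N) (contact force between red_jar and scale above 60 N).
It fails at once if the red jar is dropped onto the scale (let go with its foot more than 8 mm above the pan) (horizontal distance between red_jar_mid and pan below 0.08 m and z of red_jar_mid in the frame of pan above 0.063 m and contact force between the fingers and red_jar below 0.05 N).
It fails at once if the white or black jar or the black ring is moved over 20 mm, or one of the jars tipped (distance of any of white_jar_mid, black_jar_mid, black_ring from where it was at the start of the episode above 0.02 m or angle between any of white_jar_mid, black_jar_mid's own z axis and vertical above 0.15 rad).
It also fails if it takes over 51 s, if anything falls off the work surface, if the arm or the gripper's body presses on something with over 40 N, if the wrist force passes 120 N, or if a joint passes its speed limit or range.

## Robot

A 6-joint arm with a two-finger parallel gripper is mounted at the origin on the work surface. World frame = base frame: x ahead of the robot, y to its left, z up, the work surface at z = 0. Lengths are in mm, angles in rad, forces in N, time in s.
With the tool pointing down it reaches from about 350 to 775 mm from the base axis. Payload 7.3 kg.
Tool frame: the origin (TCP) lies at the very end of the fingers, on their centre line; the grasp point (between the pads) lies 19 mm behind it; z points along the fingers, x is the direction in which the jaws open and shut, and the axes are right-handed (so a half turn about z gives the same grasp; the last joint's range is limited). The gripper opens to 92 mm and grips with 3 to 60 N. Pads are 19 mm wide; open, the fingers measure 130 mm over their backs; the gripper's body (75 mm by 190 mm) begins 47 mm behind the grasp point.
Start: joints at [-1.29, 0.342, 1.524, -0, 1.275, -0.146], TCP at [217.353, -477.915, 226.741] pointing down, gripper open.
Joint ranges: [-2.53, 2.53], [-0.77, 2.02], [0.04, 2.7], [-1, 4.14], [0.28, 2.66], [-3.11, 3.11]. Speed limits (rad/s): [2.57, 2.57, 3.14, 3.14, 3.14, 3.14].

## Interface

Orientations are given as [roll, pitch, yaw] about the fixed x, y, z axes, in that order (R = Rz(yaw) Ry(pitch) Rx(roll)).
In Python, from plant import bot, capture, camera_params gives the robot as it stands.
- The arm moves only by the shell command python3 -m jog 'ROWS' [OPENING]. ROWS is a JSON object of lists of equal length, an entry for each row: "xyz": the shift along the world's x, y, z as a fraction of full scale, a list of three; "angular": the turn, a rotation vector about the world's x, y, z as a fraction of full scale, a list of three. In form: {"xyz": [[x, y, z], ...], "angular": [[wx, wy, wz], ...]}. A call has 1 to 10 rows; each row shifts and turns the pose as measured when the row begins; what a row does not reach is not made up. Full scale, the value 1, is 2 cm for a shift and 6 degrees for a turn. A row lasts 1/10 s, in which the tool goes at most 50 mm and 8.59 degrees, less where a joint would pass 70% of its speed; a pose out of reach is approached as far as the arm can. A call with a number of a shift or a turn outside -1 to 1 is refused whole. A call with a gripper value outside its range is refused whole. OPENING is the closure, from -1 (fully open) to 1 (shut), set as the call begins (- or left out, the last holds). The fingers move at their own pace and stop on an object; the grip force is fixed at half the most. Time passes only in rows, so rows that do not move let the fingers close. It gives the time, the measured TCP pose, the force and the opening at its end, in the units of the state.
- bot.get_obs(): the state, without advancing time (a new reading comes with each control period).
- capture(name): name is "scene" or "top" or "wrist"; returns the picture (420x560x3 uint8, red, green, blue); there is no depth.
- camera_params(name): a dict with "fx", "fy", "cx", "cy" (pixels), "rvec" (rotation vector, rad) and "tvec" (3), from world to camera coordinates, as OpenCV has them. Camera axes: x right, y down, z forward; pixel columns grow to the right and rows downward; lengths in mm; the calibration is good to about 2 mm. A picture is of the moment at which its call begins: read the wrist's pose just before it. camera_params takes no time and is no camera call; for the wrist camera it gives the pose at the moment of the call.
- bot.close_job(): hands the job in, once; it reports no verdict.
The state is a dict: "time": time; "joint_positions": joint angles; "dq": joint speeds; "tau": joint torques, N m; "tool_pos": TCP position; "tcp_rot": TCP orientation; "contact_force": force on the tool from outside, world axes, zero at the start; "moment": the same for the moment, N m; "grip_width": finger opening in mm.
Only numpy, scipy, OpenCV 4.12 (cv2) and the standard library are available. Lean on these libraries where they do the work, as an engineer would, in place of code of your own. Each camera call takes 0.05 s, during which the arm holds its last target.

## Working session

There is one attempt and no reset: what is moved stays moved. The work goes in short steps, Python scripts to look and compute and a shell command to move; the robot and the scene stay as the last step left them, time stands still between calls to the robot, and variables do not carry over. Pictures are saved under pics/ and viewed, and the job is handed in when it is done.

```bash
ls; mkdir -p pics; python3 - <<'E'
from plant import bot,capture,camera_params
import cv2
print(bot.get_obs())
for n in ["scene","top","wrist"]:
    p=camera_params(n);print(n,p)
    cv2.imwrite(f"pics/{n}0.png",capture(n)[:,:,::-1])
E
```

```text
pics
{'time': 0.0, 'joint_positions': array([-1.29000676e+00,  3.42684857e-01,  1.52503547e+00,  2.41931063e-05,
        1.27538250e+00, -1.45992808e-01]), 'dq': array([ 0.0013062 , -0.00093396, -0.00156031, -0.00207958,  0.00163313,
        0.00052464]), 'tau': array([ 9.18562073e-04, -4.31243956e+01, -2.44219315e+01,  7.18284328e-02,
        5.60222450e-02, -1.29177570e-04]), 'tool_pos': array([ 217.23615064, -477.49653695,  226.05817073]), 'tcp_rot': array([-3.14135007e+00,  1.49074573e-03, -1.14402083e+00]), 'contact_force': array([-0.70193559, -0.04084287,  0.69595482]), 'moment': array([-0.03687213, -0.00334985, -0.00702234]), 'grip_width': 91.70296270706741}
scene {'fx': 451.4984990061031, 'fy': 451.4984990061031, 'cx': 278.6892440464337, 'cy': 204.3967227637363, 'rvec': array([ 2.07130071,  0.59438408, -0.30560238]), 'tvec': array([-517.5978833 ,  -62.30889266, 1465.01333237])}
top {'fx': 424.32093094394406, 'fy': 424.32093094394406, 'cx': 276.7547397930722, 'cy': 205.89212530311033, 'rvec': array([ 2.16696711, -2.03551718,  0.23561526]), 'tvec': array([ -48.31146791,  632.59971406, 1156.42952212])}
wrist {'fx': 335.6060110252227, 'fy': 335.6060110252227, 'cx': 275.96749472818914, 'cy': 214.47051746338894, 'rvec': array([-2.41056156,  1.55305627,  0.24887989]), 'tvec': array([-525.15571528,  -37.90483337,  392.09324719])}
```

View pics/scene0.png

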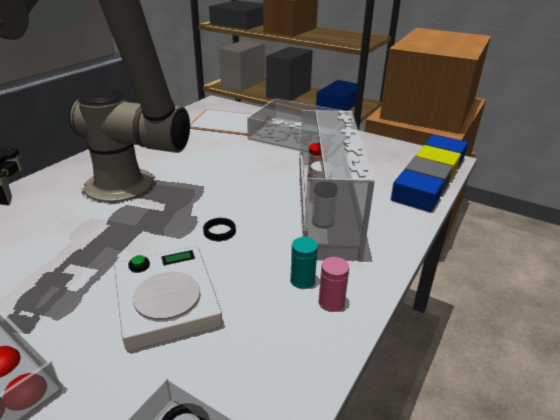

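View pics/top0.png

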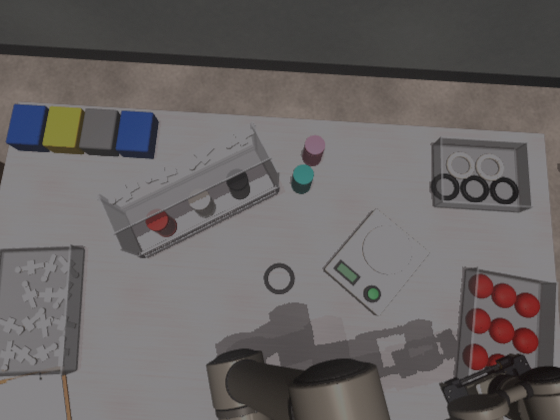

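View pics/wrist0.png

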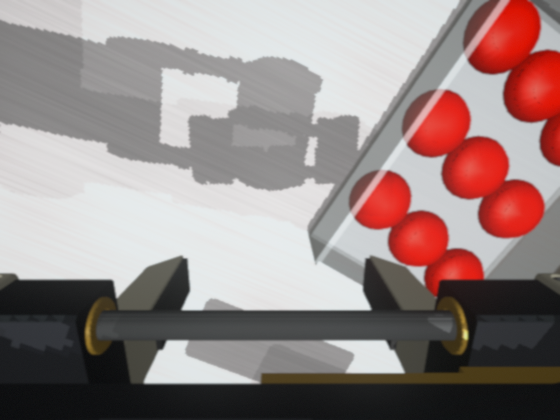

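The red jar is at the rack's left end (top view about (157,221)), with white at (201,203) and black at (238,183). The pan is near (387,250), the button near (373,294) and the ring at (279,279). I'll enlarge these to measure them.

```bash
cat > h.py <<'E'
import numpy as np,cv2
from plant import bot,capture,camera_params
from scipy.spatial.transform import Rotation as Ro
def ray(n,uv,p=None):
    p=p or camera_params(n);R=Ro.from_rotvec(p["rvec"]).as_matrix()
    d=R.T@np.array([(uv[0]-p["cx"])/p["fx"],(uv[1]-p["cy"])/p["fy"],1]);c=-R.T@p["tvec"];return c,d
def onz(n,uv,z,p=None):
    c,d=ray(n,uv,p);return c+d*(z-c[2])/d[2]
def proj(n,P,p=None):
    p=p or camera_params(n);R=Ro.from_rotvec(p["rvec"]).as_matrix()
    q=R@np.array(P,float)+p["tvec"];return np.array([p["fx"]*q[0]/q[2]+p["cx"],p["fy"]*q[1]/q[2]+p["cy"]])
def tri(n1,a,n2,b):
    c1,d1=ray(n1,a);c2,d2=ray(n2,b)
    s=np.linalg.lstsq(np.c_[d1,-d2],c2-c1,rcond=None)[0]
    P,Q=c1+s[0]*d1,c2+s[1]*d2;return (P+Q)/2,np.linalg.norm(P-Q)
E
python3 - <<'E'
import cv2
t=cv2.imread("pics/top0.png");s=cv2.imread("pics/scene0.png")
cv2.imwrite("pics/t_rack.png",cv2.resize(t[120:260,95:285],None,fx=4,fy=4,interpolation=cv2.INTER_CUBIC))
cv2.imwrite("pics/s_rack.png",cv2.resize(s[100:265,235:385],None,fx=3.6,fy=3.6,interpolation=cv2.INTER_CUBIC))
cv2.imwrite("pics/t_scale.png",cv2.resize(t[200:325,315:440],None,fx=4.8,fy=4.8,interpolation=cv2.INTER_CUBIC))
E
```

```text
(no output)
```

View pics/t_rack.png

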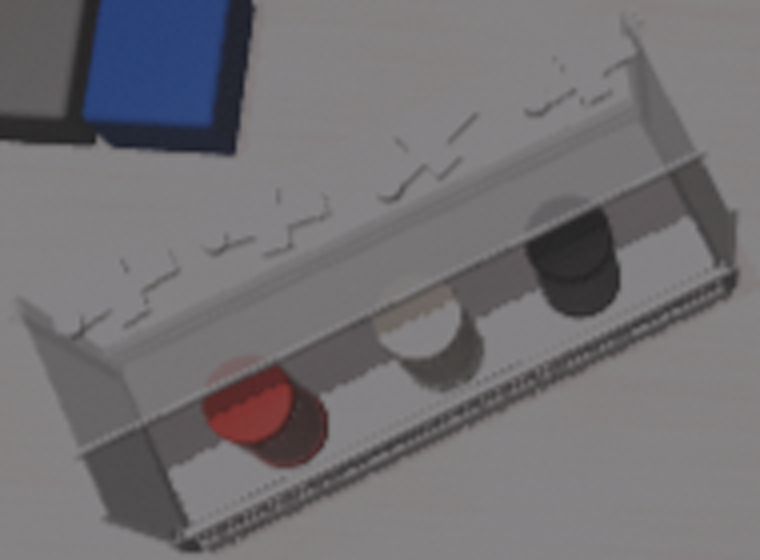

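View pics/s_rack.png

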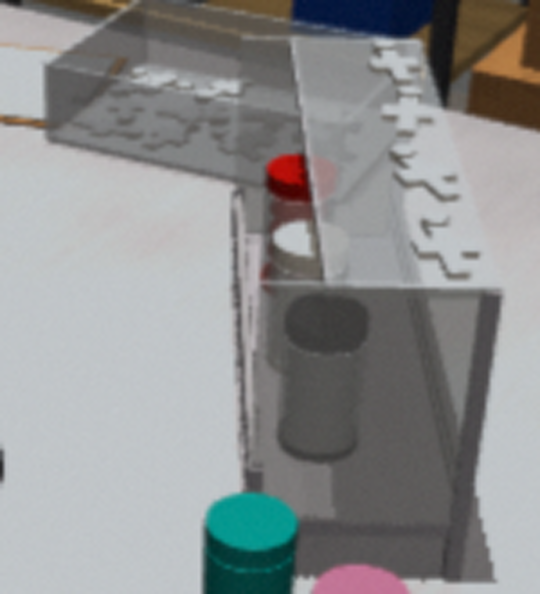

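View pics/t_scale.png

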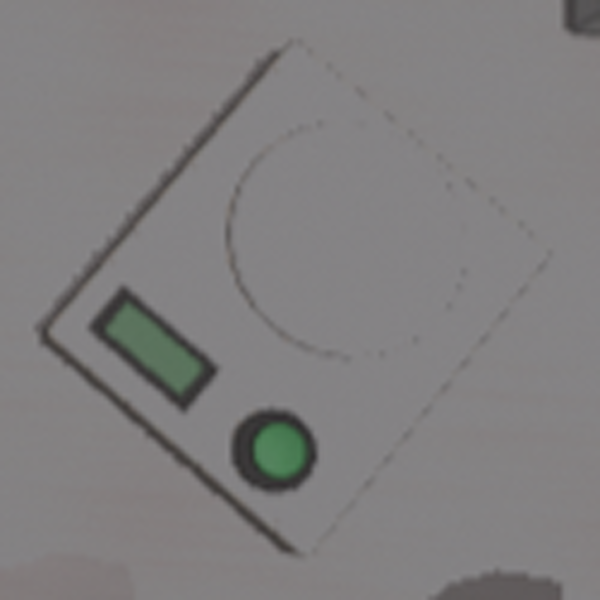

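```bash
python3 - <<'E'
from h import *
import cv2
t=cv2.imread("pics/top0.png");s=cv2.imread("pics/scene0.png")
np.set_printoptions(precision=1,suppress=True)
f=lambda u,v,x0,y0,k:((u+.5)/k-.5+x0,(v+.5)/k-.5+y0)
T=lambda u,v:f(u,v,95,120,4)
S=lambda u,v:f(u,v,235,100,3.6)
C=lambda u,v:f(u,v,315,200,4.8)
print("cam",ray("top",(0,0))[0],ray("scene",(0,0))[0])
e1,e2=onz("top",T(80,455),234),onz("top",T(705,157),234)
print("overhead ends",e1,e2,np.linalg.norm(e1-e2),np.degrees(np.arctan2(*(e1-e2)[1::-1])))
r1,r2=onz("top",T(185,543),90),onz("top",T(737,280),90)
print("rail ends",r1,r2,np.linalg.norm(r1-r2),np.degrees(np.arctan2(*(r1-r2)[1::-1])))
for n,uv in [("red",(248,400)),("white",(418,317)),("black",(569,237))]:
    print(n,onz("top",T(*uv),160))
print("red base",onz("top",T(285,424),50))
print("pan",onz("top",C(347,239),62), "btn",onz("top",C(280,451),70))
for a in [(295,40),(552,253),(303,553),(43,330)]: print("corner",onz("top",C(*a),50))
print("red cap tri top/scene", tri("top",T(248,400),"scene",S(300,175)))
# green
h=cv2.cvtColor(s,cv2.COLOR_BGR2HSV)
for nm,img in (("top",t),("scene",s)):
    h=cv2.cvtColor(img,cv2.COLOR_BGR2HSV)
    m=cv2.inRange(h,(50,120,60),(75,255,255))
    n,l,st,ce=cv2.connectedComponentsWithStats(m)
    print(nm,[(st[i],ce[i]) for i in range(1,n) if st[i][4]>15])
    m=cv2.inRange(h,(0,150,60),(6,255,255))|cv2.inRange(h,(174,150,60),(180,255,255))
    n,l,st,ce=cv2.connectedComponentsWithStats(m)
    print(nm,[(st[i],ce[i]) for i in range(1,n) if st[i][4]>15][:4])
cv2.imwrite("pics/s_scale.png",cv2.resize(s[240:350,105:230],None,fx=5,fy=5,interpolation=cv2.INTER_CUBIC))
E
```

```text
cam [ 361.5  -18.5 1268.4] [1095.4 -815.4  743.9]
overhead ends [503.  383.5 234. ] [719.8  12.7 234. ] 429.5679781804088 120.31962889934003
rail ends [466.1 358.   90. ] [678.4 -12.   90. ] 426.5844035674944 119.84746966814896
red [556.7 306.6 160. ]
white [620.3 199.9 160. ]
black [682.5 103.4 160. ]
red base [560.1 309.8  50. ]
pan [ 529.3 -330.2   62. ] btn [ 402.9 -290.    70. ]
corner [ 651.6 -300.9   50. ]
corner [ 530.2 -456.3   50. ]
corner [ 346.4 -308.5   50. ]
corner [ 465.4 -153.    50. ]
red cap tri top/scene (array([556.5, 307.2, 155.6]), np.float64(2.333035587737085))
top []
top [(array([148, 216,  19,  13,  72], dtype=int32), array([155.7, 222.1])), (array([ 478,  275,   62,   42, 1166], dtype=int32), array([508.2, 297.1])), (array([ 475,  309,   63,   44, 1250], dtype=int32), array([505.9, 332.2])), (array([472, 345,  32,  25, 419], dtype=int32), array([482.8, 358.1]))]
scene [(array([165, 252,  26,  10, 144], dtype=int32), array([177.5, 256.5])), (array([131, 256,  14,   9,  93], dtype=int32), array([137.6, 259.6]))]
scene [(array([309, 143,  12,  13, 125], dtype=int32), array([314.9, 149. ])), (array([  0, 346,  20,  31, 456], dtype=int32), array([  7.8, 359.3])), (array([  6, 374,  23,  15,  82], dtype=int32), array([ 16.3, 380. ]))]
```

View pics/s_scale.png

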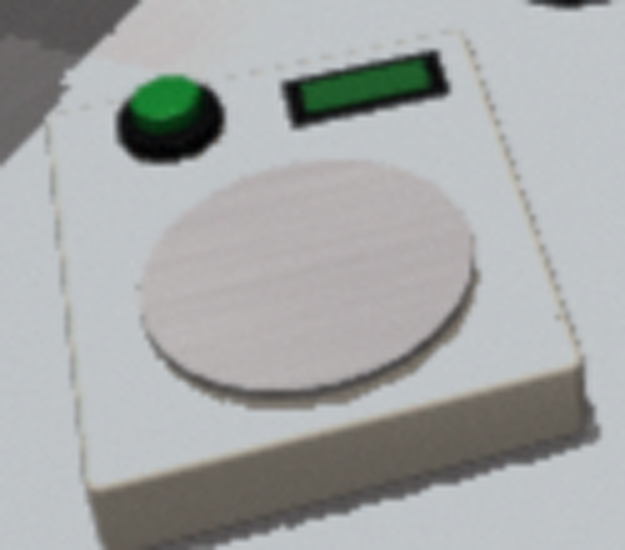

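```bash
python3 - <<'E'
from h import *
np.set_printoptions(precision=1,suppress=True)
f=lambda u,v,x0,y0,k:((u+.5)/k-.5+x0,(v+.5)/k-.5+y0)
C=lambda u,v:f(u,v,315,200,4.8); D=lambda u,v:f(u,v,105,240,5)
print("pan",onz("scene",D(307,273),62),tri("top",C(347,239),"scene",D(307,273)))
for a in [(165,98)]: print("btn",tri("top",C(280,451),"scene",D(*a)))
for z in (62,66,70,74): print(z,onz("top",C(280,451),z),onz("scene",D(166,97),z))
E
```

```text
pan [ 529.7 -333.4   62. ] (array([ 528.9, -331.4,   60.1]), np.float64(1.9460257807865904))
btn (array([ 402.6, -290. ,   71.3]), np.float64(0.8371067011724396))
62 [ 403.2 -291.8   62. ] [ 392.5 -282.2   62. ]
66 [ 403.  -290.9   66. ] [ 396.6 -285.4   66. ]
70 [ 402.9 -290.    70. ] [ 400.8 -288.5   70. ]
74 [ 402.8 -289.1   74. ] [ 404.9 -291.6   74. ]
```

```bash
python3 - <<'E'
from h import *
np.set_printoptions(precision=2,suppress=True)
o=bot.get_obs();R=Ro.from_euler("xyz",o["tcp_rot"]).as_matrix()
c,d=ray("wrist",(276,214))
print("cam in tool",R.T@(c-o["tool_pos"]),R.T@d, R)
# rack frame
rx=np.radians(30.08);X=np.array([np.cos(rx),np.sin(rx)]);Y=np.array([-X[1],X[0]])
O=np.array([611.4,198.1])+12*X
print("O",O)
for n,p in dict(red=(557.5,307.5),white=(620.3,199.9),black=(682.5,103.4),r1=(466.1,358),r2=(678.4,-12),e1=(503,383.5),e2=(719.8,12.7)).items():
    q=np.array(p)-O;print(n,q@X,q@Y)
E
```

```text
cam in tool [   1.13  -84.82 -157.41] [-0.    0.31  0.95] [[ 0.41 -0.91 -0.  ]
 [-0.91 -0.41  0.  ]
 [-0.   -0.   -1.  ]]
O [621.78 204.11]
red -3.808861405786518 121.6818608032043
white -3.3964191084106106 -2.903169964345499
black 2.06024403301699 -117.58235215257439
r1 -57.588656991203216 211.19132168187784
r2 -59.32707966351286 -215.3860662404221
e1 -12.877289642419614 214.76254413394182
e2 -11.122710357580347 -214.76254413394182
```

```bash
cat >> h.py <<'E'
rx=np.radians(30.08);X=np.array([np.cos(rx),np.sin(rx),0]);Y=np.array([-X[1],X[0],0]);O=np.array([621.78,204.11,0])
def pose(th,psi):
    h=np.radians(30.08+psi);h=np.array([np.cos(h),np.sin(h),0]);t=np.radians(th);up=np.array([0,0,1.])
    z=np.sin(t)*h-np.cos(t)*up;y=-(np.cos(t)*h+np.sin(t)*up);return np.c_[np.cross(y,z),y,z]
def rk(x,y,z): return O+x*X+y*Y+np.array([0,0,z])
def go(Rt,tcp):
    o=bot.get_obs();R=Ro.from_euler("xyz",o["tcp_rot"]).as_matrix()
    w=np.degrees(Ro.from_matrix(Rt@R.T).as_rotvec());d=tcp-o["tool_pos"]
    print("t %.2f"%o["time"],"tcp",o["tool_pos"].round(1),"-> ",tcp.round(1),"d",d.round(1),"units",(d/20).round(2),"rot deg",w.round(2),"units",(w/6).round(2),"j",o["joint_positions"].round(2),"F",o["contact_force"].round(1),"w",round(o["grip_width"],1))
E
python3 - <<'E'
from h import *
Rt=pose(60,8);P=rk(-3.8,115.7,118);tcp=P+10*Rt[:,2]
go(Rt,tcp);go(Rt,tcp-190*Rt[:,2]);go(Rt,tcp-130*Rt[:,2])
E
```

```text
t 0.15 tcp [ 217.2 -477.6  226.2] ->  [567.3 307.7 113. ] d [ 350.1  785.3 -113.2] units [17.5  39.26 -5.66] rot deg [ 31.16 -51.42  12.32] units [ 5.19 -8.57  2.05] j [-1.29  0.34  1.52 -0.    1.28 -0.15] F [ 0.4  0.4 -0.3] w 91.8
t 0.15 tcp [ 217.2 -477.6  226.2] ->  [437.8 206.2 208. ] d [220.5 683.8 -18.2] units [11.03 34.19 -0.91] rot deg [ 31.16 -51.42  12.32] units [ 5.19 -8.57  2.05] j [-1.29  0.34  1.52 -0.    1.28 -0.15] F [ 0.4  0.4 -0.3] w 91.8
t 0.15 tcp [ 217.2 -477.6  226.2] ->  [478.7 238.2 178. ] d [261.4 715.8 -48.2] units [13.07 35.79 -2.41] rot deg [ 31.16 -51.42  12.32] units [ 5.19 -8.57  2.05] j [-1.29  0.34  1.52 -0.    1.28 -0.15] F [ 0.4  0.4 -0.3] w 91.8
```

```bash
python3 -m jog '{"xyz":[[0.3,0.9,0.4],[0.3,0.9,0.4],[0.3,0.9,0.2],[0.3,0.9,0],[0.3,0.9,0],[0.3,0.9,0],[0.3,0.9,0],[0.3,0.9,0],[0.3,0.9,0],[0.3,0.9,0]],"angular":[[0,0,0],[0,0,0],[0,0,0],[0,0,0],[0,0,0],[0,0,0],[0,0,0],[0,0,0],[0,0,0],[0,0,0]]}' -1
python3 -m jog '{"xyz":[[0.3,0.9,0],[0.3,0.9,0],[0.3,0.9,0],[0.3,0.9,0],[0.3,0.9,0],[0.3,0.9,0],[0.3,0.9,0],[0.3,0.9,0],[0.3,0.9,0],[0.3,0.9,0]],"angular":[[0,0,0],[0,0,0],[0,0,0],[0,0,0],[0,0,0],[0,0,0],[0,0,0],[0,0,0],[0,0,0],[0,0,0]]}'
python3 - <<'E'
from h import *
Rt=pose(60,8);P=rk(-3.8,115.7,118);tcp=P+10*Rt[:,2]
go(Rt,tcp-190*Rt[:,2])
E
```

```text
time: 1.15
tool_pos: [279.3, -284.4, 247.1]
tcp_rot: [-3.141, 0.001, -1.144]
contact_force: [0.8, 0.0, -0.1]
grip_width: 91.9
time: 2.15
tool_pos: [338.2, -87.1, 249.0]
tcp_rot: [-3.138, -0.003, -1.138]
contact_force: [0.3, 1.0, 0.2]
grip_width: 91.7
t 2.15 tcp [338.2 -87.1 249. ] ->  [437.8 206.2 208. ] d [ 99.6 293.3 -41. ] units [ 4.98 14.67 -2.05] rot deg [ 31.39 -51.03  12.18] units [ 5.23 -8.51  2.03] j [-0.47 -0.01  1.9   0.    1.25  0.66] F [0.3 1.  0.2] w 91.7
```

```bash
python3 -m jog '{"xyz":[[0.3,0.95,0],[0.3,0.95,0],[0.3,0.95,0],[0.3,0.95,0],[0.3,0.95,0],[0.3,0.95,0],[0.3,0.95,0],[0.3,0.95,0],[0.3,0.95,0],[0.3,0.95,0]],"angular":[[0,0,0],[0.26,-0.4,0.1],[0.5,-0.8,0.2],[0.5,-0.8,0.2],[0.5,-0.8,0.2],[0.5,-0.8,0.2],[0.5,-0.8,0.2],[0.5,-0.8,0.2],[0.5,-0.8,0.2],[0.5,-0.8,0.2]]}'
python3 - <<'E'
from h import *
Rt=pose(60,8);P=rk(-3.8,115.7,118);tcp=P+10*Rt[:,2]
go(Rt,tcp-190*Rt[:,2])
E
```

```text
time: 3.15
tool_pos: [395.8, 119.1, 252.8]
tcp_rot: [-2.263, 0.003, -0.93]
contact_force: [-0.8, 1.3, 0.9]
grip_width: 91.8
t 3.15 tcp [395.8 119.1 252.8] ->  [437.8 206.2 208. ] d [ 42.   87.1 -44.8] units [ 2.1   4.35 -2.24] rot deg [ 5.75 -7.77  1.33] units [ 0.96 -1.29  0.22] j [-0.53 -0.18  2.39  1.14  0.9  -0.34] F [-0.8  1.3  0.9] w 91.8
```

```bash
python3 -m jog '{"xyz":[[0.4,0.87,-0.44],[0.4,0.87,-0.44],[0.4,0.87,-0.44],[0.4,0.87,-0.44],[0.4,0.87,-0.44],[0,0,0]],"angular":[[0.24,-0.32,0.05],[0.24,-0.32,0.05],[0.24,-0.32,0.05],[0.24,-0.32,0.05],[0,0,0],[0,0,0]]}'
python3 - <<'E'
from h import *
Rt=pose(60,8);P=rk(-3.8,115.7,118);tcp=P+10*Rt[:,2]
go(Rt,tcp-190*Rt[:,2])
np.save("pics/wp.npy",camera_params("wrist"),allow_pickle=True)
cv2.imwrite("pics/wrist1.png",capture("wrist")[:,:,::-1])
cv2.imwrite("pics/scene1.png",capture("scene")[:,:,::-1])
E
```

```text
time: 3.75
tool_pos: [431.1, 212.2, 206.9]
tcp_rot: [-2.09, -0.001, -0.909]
contact_force: [-0.3, 0.8, 0.5]
grip_width: 91.6
t 3.75 tcp [431.1 212.2 206.9] ->  [437.8 206.2 208. ] d [ 6.7 -6.1  1.1] units [ 0.34 -0.3   0.05] rot deg [-0.1   0.22  0.16] units [-0.02  0.04  0.03] j [-0.16  0.14  2.53  2.01  0.78 -1.08] F [-0.3  0.8  0.5] w 91.6
```

View pics/wrist1.png

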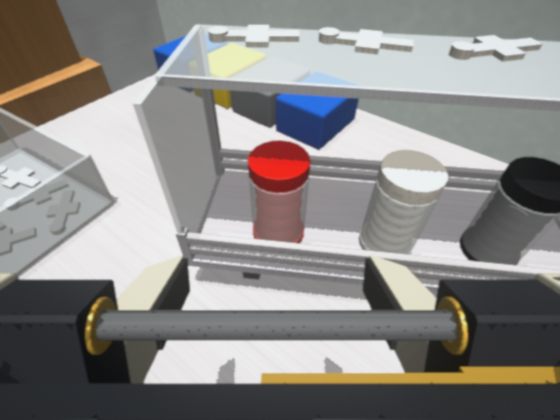

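View pics/scene1.png

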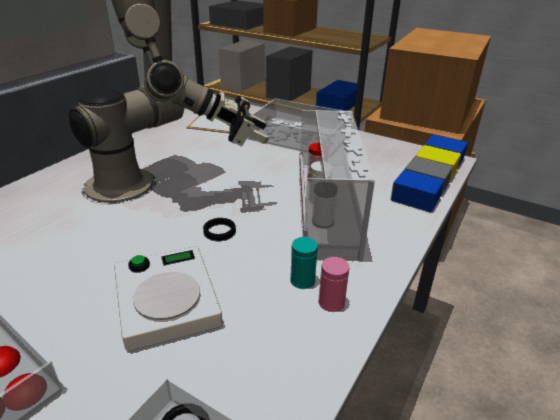

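```bash
python3 - <<'E'
from h import *
np.set_printoptions(precision=1,suppress=True)
p=np.load("pics/wp.npy",allow_pickle=True).item()
im=cv2.imread("pics/wrist1.png")
cv2.imwrite("pics/wz.png",cv2.resize(im[65:285,130:350],None,fx=2.7,fy=2.7,interpolation=cv2.INTER_CUBIC))
def r(uv,z):
    q=onz("wrist",uv,z,p)-O;return q@X,q@Y
print("red top",r((279.5,160),160),"white",r((413,172),160))
print("panel",r((143,105),230),"rail end",r((185,236),90),"shelf corner",r((160,81),230))
E
```

```text
red top (np.float64(-8.571196672417937), np.float64(118.8910286463596)) white (np.float64(-9.177172768533824), np.float64(-2.38368795190321))
panel (np.float64(-46.10372414420452), np.float64(215.2754975849135)) rail end (np.float64(-56.12588862391997), np.float64(209.23396069931243)) shelf corner (np.float64(-8.87323759180859), np.float64(216.49564255460245))
```

View pics/wz.png

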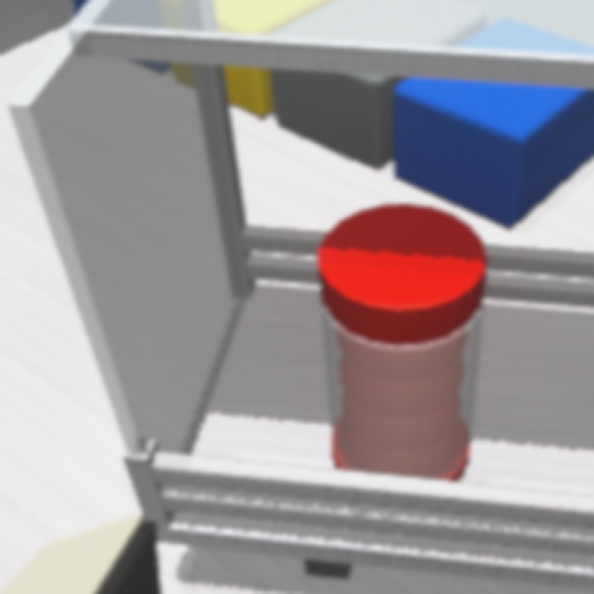

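```bash
cat >> h.py <<'E'
Rt=pose(60,8);P=rk(-6,114.5,118);tcp=P+10*Rt[:,2];ZT=Rt[:,2]
E
python3 - <<'E'
from h import *
print(ZT); go(Rt,tcp-80*ZT);go(Rt,tcp)
E
```

```text
[ 0.68169221  0.53413082 -0.5       ]
t 3.85 tcp [431.3 211.  207.8] ->  [511.5 262.8 153. ] d [ 80.2  51.8 -54.8] units [ 4.01  2.59 -2.74] rot deg [-0.07  0.32  0.21] units [-0.01  0.05  0.04] j [-0.17  0.14  2.53  2.01  0.78 -1.07] F [-0.2 -0.7  0.7] w 91.9
t 3.85 tcp [431.3 211.  207.8] ->  [566.  305.5 113. ] d [134.8  94.5 -94.8] units [ 6.74  4.72 -4.74] rot deg [-0.07  0.32  0.21] units [-0.01  0.05  0.04] j [-0.17  0.14  2.53  2.01  0.78 -1.07] F [-0.2 -0.7  0.7] w 91.9
```

```bash
python3 -m jog '{"xyz":[[0.5,0.32,-0.34],[0.5,0.32,-0.34],[0.5,0.32,-0.34],[0.5,0.32,-0.34],[0.5,0.32,-0.34],[0.5,0.32,-0.34],[0.5,0.32,-0.34],[0.5,0.32,-0.34],[0,0,0]],"angular":[[0,0.05,0.04],[0,0,0],[0,0,0],[0,0,0],[0,0,0],[0,0,0],[0,0,0],[0,0,0],[0,0,0]]}'
python3 - <<'E'
from h import *
go(Rt,tcp)
cv2.imwrite("pics/wrist2.png",capture("wrist")[:,:,::-1])
cv2.imwrite("pics/top2.png",cv2.resize(capture("top")[110:290,80:320,::-1],None,fx=3.2,fy=3.2))
E
```

```text
time: 4.75
tool_pos: [516.4, 257.6, 162.8]
tcp_rot: [-2.077, -0.008, -0.913]
contact_force: [-1.0, -0.0, -0.3]
grip_width: 91.6
t 4.75 tcp [516.4 257.6 162.8] ->  [566.  305.5 113. ] d [ 49.6  47.9 -49.8] units [ 2.48  2.4  -2.49] rot deg [-0.25  1.07  0.4 ] units [-0.04  0.18  0.07] j [ 0.04  0.41  2.35  2.34  0.77 -1.27] F [-1.  -0.  -0.3] w 91.6
```

View pics/wrist2.png

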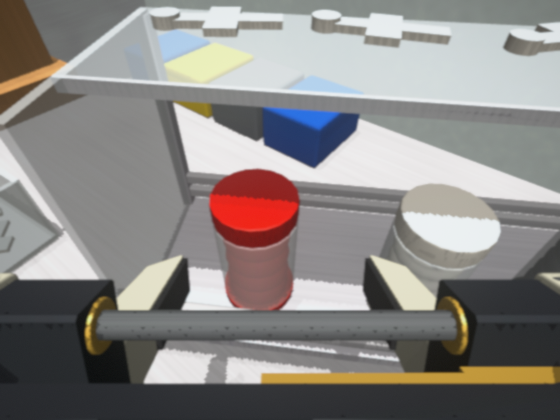

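View pics/top2.png

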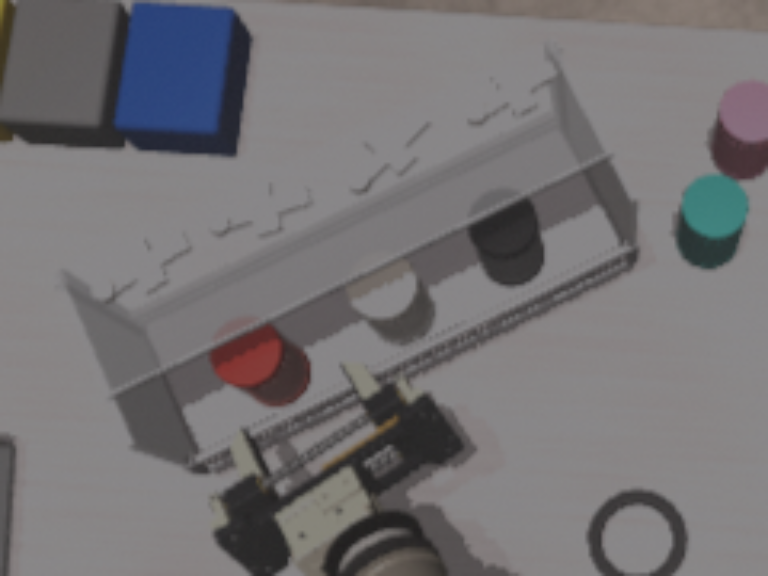

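```bash
python3 -m jog '{"xyz":[[0.1,0.4,-0.3],[0.1,0.4,-0.25],[0,0,0]],"angular":[[0,0.09,0.03],[0,0.09,0.03],[0,0,0]]}'
python3 - <<'E'
from h import *
go(Rt,tcp-20*ZT);go(Rt,tcp)
E
```

```text
time: 5.15
tool_pos: [519.1, 273.7, 152.0]
tcp_rot: [-2.093, 0.004, -0.907]
contact_force: [-0.8, -0.2, -0.6]
grip_width: 91.8
t 5.15 tcp [519.1 273.7 152. ] ->  [552.4 294.8 123. ] d [ 33.3  21.1 -29. ] units [ 1.66  1.06 -1.45] rot deg [-0.24 -0.11  0.07] units [-0.04 -0.02  0.01] j [ 0.09  0.44  2.33  2.38  0.75 -1.27] F [-0.8 -0.2 -0.6] w 91.8
t 5.15 tcp [519.1 273.7 152. ] ->  [566.  305.5 113. ] d [ 46.9  31.8 -39. ] units [ 2.35  1.59 -1.95] rot deg [-0.24 -0.11  0.07] units [-0.04 -0.02  0.01] j [ 0.09  0.44  2.33  2.38  0.75 -1.27] F [-0.8 -0.2 -0.6] w 91.8
```

```bash
python3 -m jog '{"xyz":[[0.42,0.28,-0.38],[0.42,0.28,-0.38],[0.42,0.28,-0.38],[0.42,0.28,-0.38],[0,0,0]],"angular":[[-0.04,0,0],[0,0,0],[0,0,0],[0,0,0],[0,0,0]]}'
python3 - <<'E'
from h import *
go(Rt,tcp)
cv2.imwrite("pics/wrist3.png",capture("wrist")[:,:,::-1])
cv2.imwrite("pics/top3.png",cv2.resize(capture("top")[130:270,100:260,::-1],None,fx=4,fy=4))
E
```

```text
time: 5.65
tool_pos: [555.6, 299.0, 118.4]
tcp_rot: [-2.096, 0.001, -0.906]
contact_force: [-0.1, 0.6, 0.6]
grip_width: 91.9
t 5.65 tcp [555.6 299.  118.4] ->  [566.  305.5 113. ] d [10.4  6.5 -5.4] units [ 0.52  0.33 -0.27] rot deg [ 0.03 -0.09  0.01] units [ 0.   -0.02  0.  ] j [ 0.15  0.56  2.23  2.48  0.76 -1.33] F [-0.1  0.6  0.6] w 91.9
```

View pics/wrist3.png

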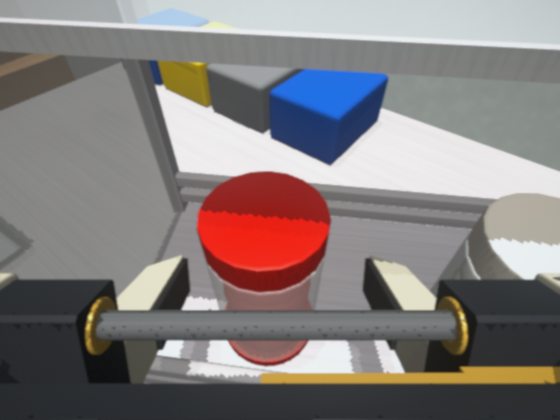

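View pics/top3.png

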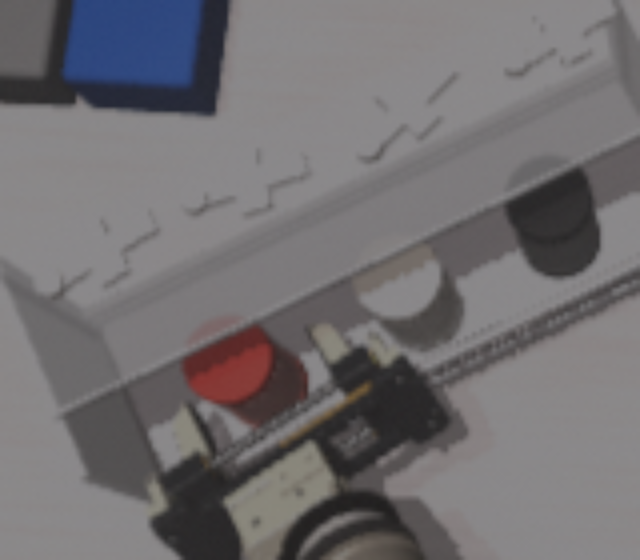

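```bash
python3 -m jog '{"xyz":[[0.28,0.18,-0.16],[0.26,0.17,-0.14],[0,0,0]],"angular":[[0,0,0],[0,0,0],[0,0,0]]}'
python3 - <<'E'
from h import *
go(Rt,tcp)
cv2.imwrite("pics/wrist4.png",capture("wrist")[:,:,::-1])
cv2.imwrite("pics/top4.png",cv2.resize(capture("top")[150:260,100:230,::-1],None,fx=5,fy=5))
E
```

```text
time: 6.05
tool_pos: [566.1, 305.7, 112.9]
tcp_rot: [-2.096, 0.001, -0.907]
contact_force: [-0.1, -0.4, -0.0]
grip_width: 91.8
t 6.05 tcp [566.1 305.7 112.9] ->  [566.  305.5 113. ] d [-0.  -0.2  0.1] units [-0.   -0.01  0.  ] rot deg [ 0.03 -0.1   0.05] units [ 0.   -0.02  0.01] j [ 0.17  0.59  2.2   2.49  0.75 -1.33] F [-0.1 -0.4 -0. ] w 91.8
```

View pics/wrist4.png

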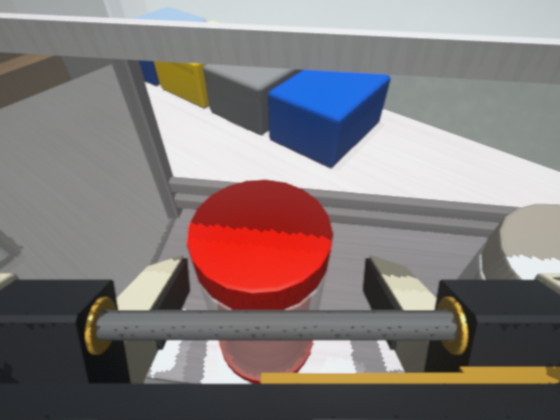

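View pics/top4.png

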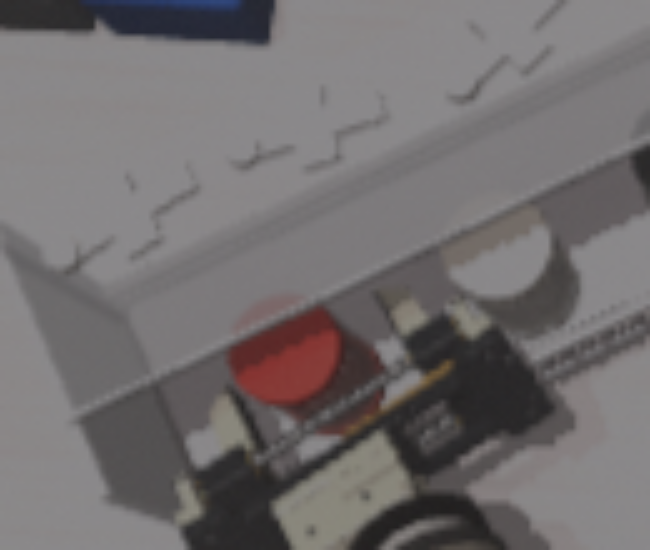

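```bash
python3 - <<'E'
from h import *
for uv in [(262,180),(188,240),(333,240),(260,237)]:
    q=onz("wrist",uv,160)-O;print(uv,q@X,q@Y, (onz("wrist",uv,160)-P)@np.array([np.cos(np.radians(38.08)),np.sin(np.radians(38.08)),0]),(onz("wrist",uv,160)-P)@Rt[:,0])
E
```

```text
(262, 180) 22.095170023655438 124.02112224302365 29.14683386747274 -5.518371401659085
(188, 240) -16.178726666206945 147.04597945690944 -5.550143113192445 -33.64584917605749
(333, 240) -8.423904373408503 90.70983770345126 -5.7112657618234515 23.221295784373876
(260, 237) -10.85766247735571 119.31265401673177 -4.140596056693006 -5.441873549061324
```

```bash
python3 -m jog '{"xyz":[[0,0,0],[0,0,0],[0,0,0],[0,0,0],[0,0,0],[0,0,0]],"angular":[[0,0,0],[0,0,0],[0,0,0],[0,0,0],[0,0,0],[0,0,0]]}' 1
python3 - <<'E'
from h import *
go(Rt,tcp)
cv2.imwrite("pics/wrist5.png",capture("wrist")[:,:,::-1])
E
```

```text
time: 6.75
tool_pos: [564.8, 305.9, 113.9]
tcp_rot: [-2.095, 0.001, -0.905]
contact_force: [-0.6, -0.1, -0.9]
grip_width: 59.2
t 6.75 tcp [564.8 305.9 113.9] ->  [566.  305.5 113. ] d [ 1.3 -0.4 -0.9] units [ 0.06 -0.02 -0.04] rot deg [ 0.01 -0.06 -0.04] units [ 0.   -0.01 -0.01] j [ 0.17  0.58  2.21  2.49  0.75 -1.33] F [-0.6 -0.1 -0.9] w 59.2
```

View pics/wrist5.png

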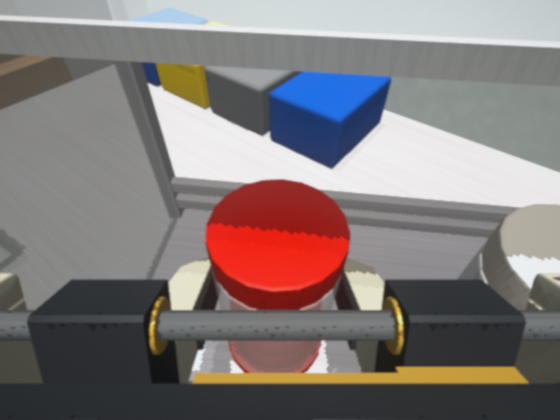

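Grip is on, at 59.2 mm wide with the jar centred between the pads. Now I'll lift it straight up.

```bash
python3 -m jog '{"xyz":[[0,0,0.25],[0,0,0.5],[0,0,0.5],[0,0,0.5],[0,0,0.5],[0,0,0.3],[0,0,0],[0,0,0]],"angular":[[0,0,0],[0,0,0],[0,0,0],[0,0,0],[0,0,0],[0,0,0],[0,0,0],[0,0,0]]}'
python3 - <<'E'
from h import *
go(Rt,tcp+[0,0,50])
cv2.imwrite("pics/wrist6.png",capture("wrist")[:,:,::-1])
cv2.imwrite("pics/scene6.png",cv2.resize(capture("scene")[90:260,180:400,::-1],None,fx=3.4,fy=3.4))
E
```

```text
time: 7.6
tool_pos: [563.2, 303.4, 166.3]
tcp_rot: [-2.104, 0.001, -0.91]
contact_force: [-0.1, -0.3, -2.0]
grip_width: 59.6
t 7.60 tcp [563.2 303.4 166.3] ->  [566.  305.5 163. ] d [ 2.8  2.1 -3.3] units [ 0.14  0.1  -0.16] rot deg [ 0.3  -0.48  0.21] units [ 0.05 -0.08  0.03] j [ 0.16  0.44  2.18  2.35  0.61 -1.15] F [-0.1 -0.3 -2. ] w 59.6
```

View pics/wrist6.png

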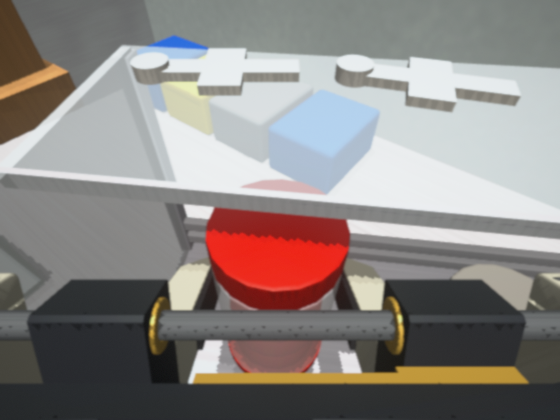

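View pics/scene6.png

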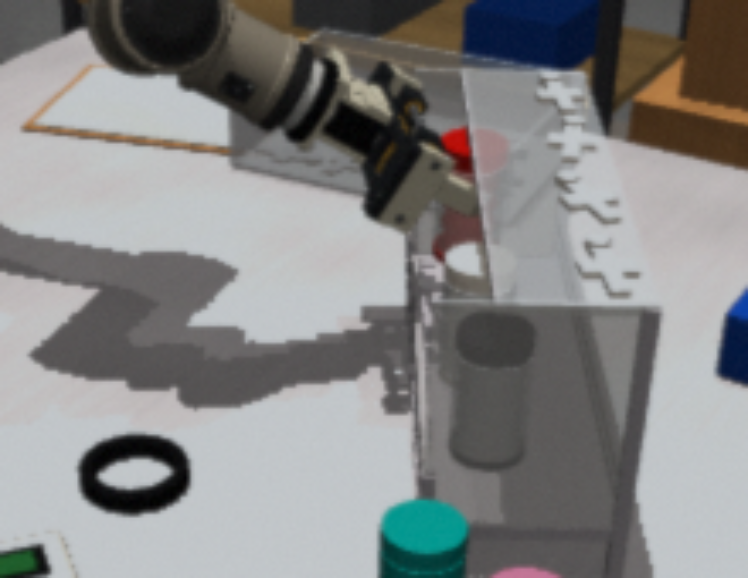

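```bash
python3 -m jog '{"xyz":[[-0.3,-0.18,0],[-0.5,-0.3,0],[-0.6,-0.35,0],[-0.6,-0.35,0],[-0.6,-0.35,0],[-0.6,-0.35,0],[-0.6,-0.35,0],[-0.6,-0.35,0],[-0.6,-0.35,0],[-0.6,-0.35,0]],"angular":[[0.04,-0.08,0.03],[0,0,0],[0,0,0],[0,0,0],[0,0,0],[0,0,0],[0,0,0],[0,0,0],[0,0,0],[0,0,0]]}'
python3 - <<'E'
from h import *
go(Rt,tcp+[0,0,50])
E
```

```text
time: 8.7
tool_pos: [439.4, 233.5, 162.0]
tcp_rot: [-2.102, 0.004, -0.907]
contact_force: [-0.4, 0.8, -3.1]
grip_width: 59.7
t 8.70 tcp [439.4 233.5 162. ] ->  [566.  305.5 163. ] d [126.7  72.    1. ] units [6.33 3.6  0.05] rot deg [ 0.07 -0.49  0.06] units [ 0.01 -0.08  0.01] j [-0.06  0.33  2.54  2.28  0.85 -1.33] F [-0.4  0.8 -3.1] w 59.7
```

```bash
cat >> h.py <<'E'
R2=pose(60,-32-30.08);tcp2=np.array([529.5,-331.5,180-8.9+8.9])+10*R2[:,2]*[1,1,0]
E
python3 -m jog '{"xyz":[[0.1,-0.5,0.2],[0.15,-0.9,0.2],[0.15,-0.95,0.2],[0.15,-0.95,0.1],[0.15,-0.95,0],[0.15,-0.95,0],[0.15,-0.95,0],[0.15,-0.95,0],[0.15,-0.95,0],[0.15,-0.95,0]],"angular":[[0,-0.08,-0.2],[0,0,-0.4],[0,0,-0.4],[0,0,-0.4],[0,0,-0.4],[0,0,-0.4],[0,0,-0.4],[0,0,-0.4],[0,0,-0.4],[0,0,-0.4]]}'
python3 - <<'E'
from h import *
go(R2,tcp2)
E
```

```text
time: 9.7
tool_pos: [468.2, 41.6, 179.0]
tcp_rot: [-2.09, -0.003, -1.334]
contact_force: [-0.2, -0.9, -2.8]
grip_width: 59.3
t 9.70 tcp [468.2  41.6 179. ] ->  [ 536.8 -336.1  180. ] d [  68.7 -377.7    1. ] units [  3.43 -18.89   0.05] rot deg [  0.2    0.22 -45.55] units [ 0.03  0.04 -7.59] j [-0.5   0.24  2.61  2.25  0.85 -1.32] F [-0.2 -0.9 -2.8] w 59.3
```

```bash
python3 -m jog '{"xyz":[[0.3,-0.9,0],[0.3,-0.9,0],[0.3,-0.9,0],[0.3,-0.9,0],[0.25,-0.9,0],[0.25,-0.9,0],[0.2,-0.9,0],[0.2,-0.9,0],[0.2,-0.9,0],[0.2,-0.9,0]],"angular":[[0,0,-0.4],[0,0,-0.4],[0,0,-0.4],[0,0,-0.4],[0,0,-0.4],[0,0,-0.4],[0,0,-0.4],[0,0,-0.4],[0,0,-0.4],[0,0,-0.4]]}'
python3 - <<'E'
from h import *
go(R2,tcp2)
E
```

```text
time: 10.7
tool_pos: [522.3, -153.7, 179.3]
tcp_rot: [-2.089, -0.002, -1.79]
contact_force: [0.6, -0.1, -2.4]
grip_width: 59.1
t 10.70 tcp [ 522.3 -153.7  179.3] ->  [ 536.8 -336.1  180. ] d [  14.6 -182.4    0.7] units [ 0.73 -9.12  0.03] rot deg [  0.22   0.24 -19.46] units [ 0.04  0.04 -3.24] j [-0.64  0.31  2.43  2.56  0.7  -1.33] F [ 0.6 -0.1 -2.4] w 59.1
```

```bash
python3 -m jog '{"xyz":[[0.07,-0.9,0],[0.07,-0.9,0],[0.07,-0.9,0],[0.07,-0.9,0],[0.07,-0.9,0],[0.07,-0.9,0],[0.07,-0.9,0],[0.07,-0.9,0],[0.07,-0.9,0],[0.07,-0.8,0]],"angular":[[0,0,-0.4],[0,0,-0.4],[0,0,-0.4],[0,0,-0.4],[0,0,-0.4],[0,0,-0.4],[0,0,-0.4],[0,0,-0.4],[0,0,0],[0,0,0]]}'
python3 -m jog '{"xyz":[[0,0,0],[0,0,0]],"angular":[[0,0,0],[0,0,0]]}'
python3 - <<'E'
from h import *
go(R2,tcp2)
cv2.imwrite("pics/wrist7.png",capture("wrist")[:,:,::-1])
np.save("pics/wp7.npy",camera_params("wrist"),allow_pickle=True)
cv2.imwrite("pics/scene7.png",cv2.resize(capture("scene")[170:350,80:280,::-1],None,fx=3.3,fy=3.3,interpolation=2))
cv2.imwrite("pics/top7.png",cv2.resize(capture("top")[180:330,300:450,::-1],None,fx=4,fy=4,interpolation=2))
E
```

```text
time: 11.7
tool_pos: [537.3, -342.9, 175.9]
tcp_rot: [-2.096, 0.005, -2.155]
contact_force: [0.5, -0.0, -2.3]
grip_width: 59.8
time: 11.9
tool_pos: [537.1, -345.4, 175.4]
tcp_rot: [-2.096, 0.006, -2.159]
contact_force: [0.4, 0.2, -3.2]
grip_width: 59.4
t 11.90 tcp [ 537.1 -345.4  175.4] ->  [ 536.8 -336.1  180. ] d [-0.2  9.3  4.6] units [-0.01  0.46  0.23] rot deg [-0.34  0.09  1.69] units [-0.06  0.02  0.28] j [-0.77  0.41  2.2   2.82  0.53 -1.38] F [ 0.4  0.2 -3.2] w 59.4
```

View pics/scene7.png

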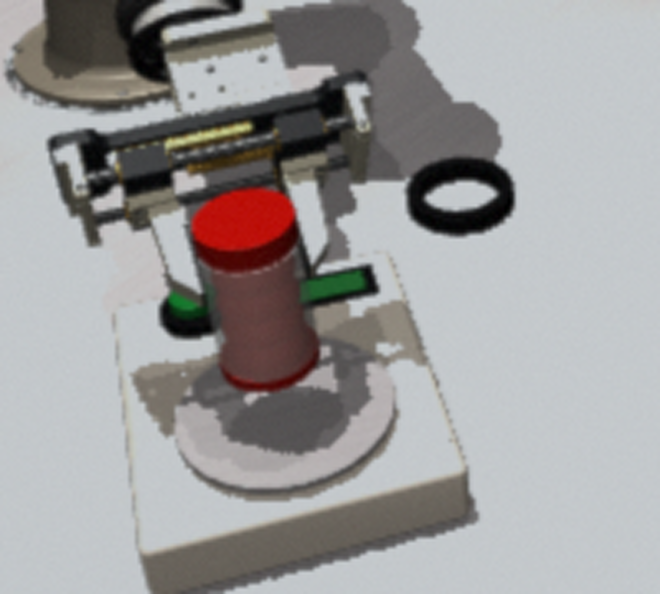

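View pics/top7.png

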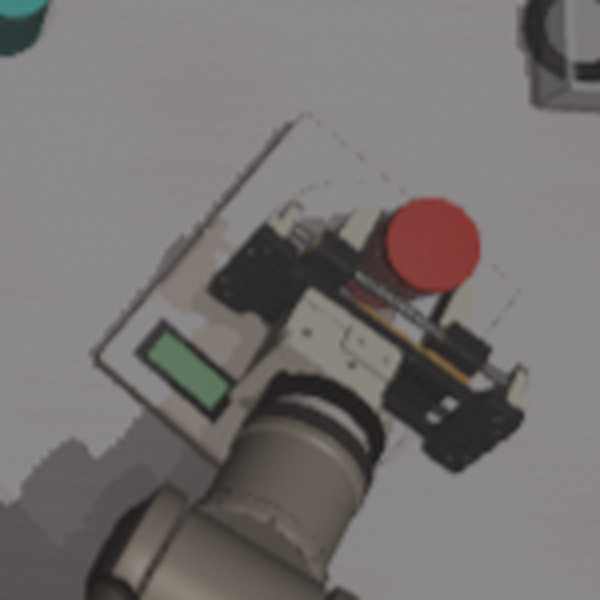

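View pics/wrist7.png

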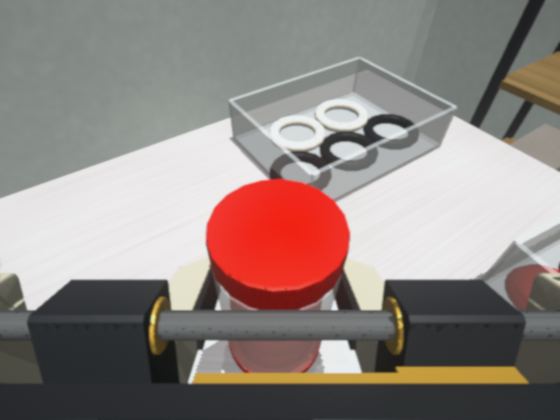

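```bash
python3 - <<'E'
from h import *
T=((433.5)/4-.5+300,(245.5)/4-.5+180);S=(245.5/3.3-.5+80,227.5/3.3-.5+170)
print(tri("top",T,"scene",S),onz("top",T,221.5))
o=bot.get_obs();R=Ro.from_euler("xyz",o["tcp_rot"]).as_matrix();print("pred",o["tool_pos"]-10*R[:,2],"tilt rel",o["tool_pos"])
p=np.load("pics/wp7.npy",allow_pickle=True).item()
print(onz("wrist",(278,237),221.5,p))
E
```

```text
(array([ 532.27204771, -342.642388  ,  216.8878008 ]), np.float64(0.36781775489632196)) [ 531.64702255 -341.08472252  221.5       ]
pred [ 530.10415554 -339.81440359  180.67545204] tilt rel [ 537.32699279 -344.57998343  175.66347928]
[ 527.54551749 -340.52039551  221.5       ]
```

```bash
python3 -m jog '{"xyz":[[0,0.2,-0.2],[0,0.25,-0.3],[0,0,-0.3],[0,0,-0.3],[0,0,-0.3],[0,0,-0.3],[0,0,-0.3],[0,0,-0.1],[0,0,0]],"angular":[[-0.06,0,0],[0,0,0],[0,0,0],[0,0,0],[0,0,0],[0,0,0],[0,0,0],[0,0,0],[0,0,0]]}'
python3 - <<'E'
from h import *
go(R2,np.array([536.8,-336.1,125.9]))
E
```

```text
time: 12.95
tool_pos: [537.4, -333.2, 129.7]
tcp_rot: [-2.094, 0.001, -2.156]
contact_force: [-0.4, 0.1, -1.4]
grip_width: 59.3
t 12.95 tcp [ 537.4 -333.2  129.7] ->  [ 536.8 -336.1  125.9] d [-0.6 -2.9 -3.8] units [-0.03 -0.14 -0.19] rot deg [-0.05  0.06  1.53] units [-0.01  0.01  0.25] j [-0.75  0.53  2.24  2.92  0.69 -1.48] F [-0.4  0.1 -1.4] w 59.3
```

```bash
python3 -m jog '{"xyz":[[0,-0.1,-0.05],[0,0,-0.05],[0,0,0]],"angular":[[0,0,0],[0,0,0],[0,0,0]]}'
python3 -m jog '{"xyz":[[0,0,-0.05],[0,0,-0.05],[0,0,0]],"angular":[[0,0,0],[0,0,0],[0,0,0]]}'
```

```text
time: 13.25
tool_pos: [537.6, -335.7, 128.0]
tcp_rot: [-2.093, 0.001, -2.156]
contact_force: [0.5, -0.1, -2.5]
grip_width: 59.4
time: 13.55
tool_pos: [537.7, -336.0, 126.6]
tcp_rot: [-2.092, 0.001, -2.156]
contact_force: [0.5, -0.0, -2.7]
grip_width: 59.4
```

```bash
python3 - <<'E'
from h import *
go(R2,np.array([536.8,-336.1,125.9]))
cv2.imwrite("pics/scene8.png",cv2.resize(capture("scene")[220:350,100:230,::-1],None,fx=4.5,fy=4.5,interpolation=2))
E
```

```text
t 13.55 tcp [ 537.7 -336.   126.6] ->  [ 536.8 -336.1  125.9] d [-0.9 -0.1 -0.7] units [-0.04 -0.01 -0.03] rot deg [0.03 0.16 1.55] units [0.01 0.03 0.26] j [-0.75  0.54  2.24  2.91  0.7  -1.48] F [ 0.5 -0.  -2.7] w 59.4
```

View pics/scene8.png

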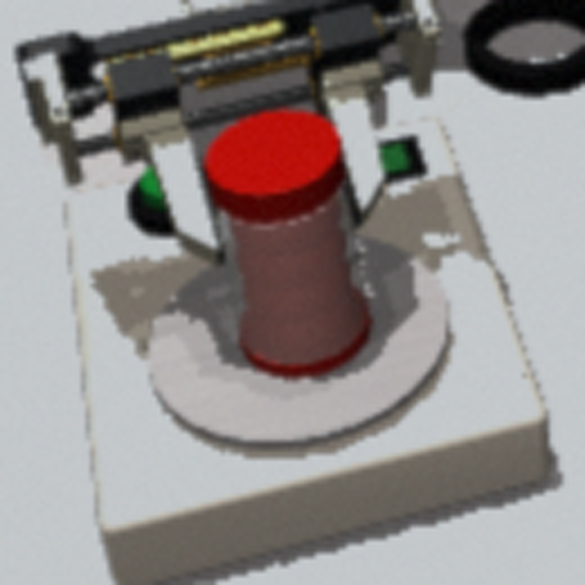

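```bash
python3 -m jog '{"xyz":[[0,0,-0.05],[0,0,-0.02],[0,0,0]],"angular":[[0,0,0],[0,0,0],[0,0,0]]}'
python3 -m jog '{"xyz":[[0,0,-0.05],[0,0,-0.02],[0,0,0]],"angular":[[0,0,0],[0,0,0],[0,0,0]]}'
python3 - <<'E'
from h import *
print(onz("scene",(306.5/4.5-.5+100,335.5/4.5-.5+220),63))
E
```

```text
time: 13.9
tool_pos: [538.1, -336.1, 126.0]
tcp_rot: [-2.09, 0.001, -2.156]
contact_force: [-1.0, 1.2, -1.5]
grip_width: 59.7
time: 14.2
tool_pos: [538.6, -336.4, 125.9]
tcp_rot: [-2.086, 0.001, -2.156]
contact_force: [-0.7, 1.8, -0.1]
grip_width: 59.2
[ 533.09327461 -331.91984227   63.        ]
```

```bash
python3 -m jog '{"xyz":[[0,0,0],[0,0,0],[0,0,0],[0,0,0],[0,0,0],[0,0,0]],"angular":[[0,0,0],[0,0,0],[0,0,0],[0,0,0],[0,0,0],[0,0,0]]}' -1
python3 - <<'E'
from h import *
go(R2,np.array([536.8,-336.1,125.9]));print(R2[:,2])
cv2.imwrite("pics/wrist9.png",capture("wrist")[:,:,::-1])
cv2.imwrite("pics/scene9.png",cv2.resize(capture("scene")[220:350,100:230,::-1],None,fx=4.5,fy=4.5,interpolation=2))
E
```

```text
time: 14.8
tool_pos: [539.0, -336.9, 126.2]
tcp_rot: [-2.085, 0.001, -2.156]
contact_force: [0.5, -0.4, -0.0]
grip_width: 92.0
t 14.80 tcp [ 539.  -336.9  126.2] ->  [ 536.8 -336.1  125.9] d [-2.2  0.8 -0.3] units [-0.11  0.04 -0.02] rot deg [0.26 0.47 1.53] units [0.04 0.08 0.26] j [-0.75  0.55  2.24  2.92  0.71 -1.48] F [ 0.5 -0.4 -0. ] w 92.0
[ 0.73443119 -0.45892354 -0.5       ]
```

View pics/wrist9.png

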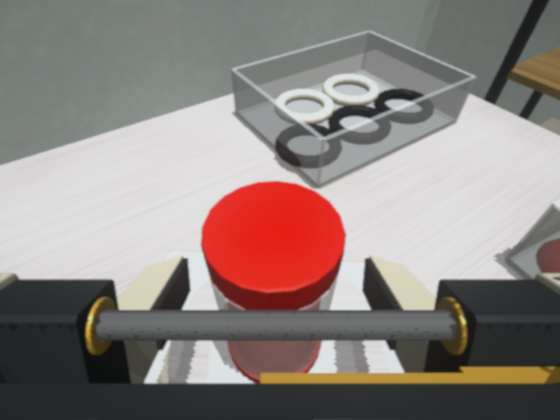

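View pics/scene9.png

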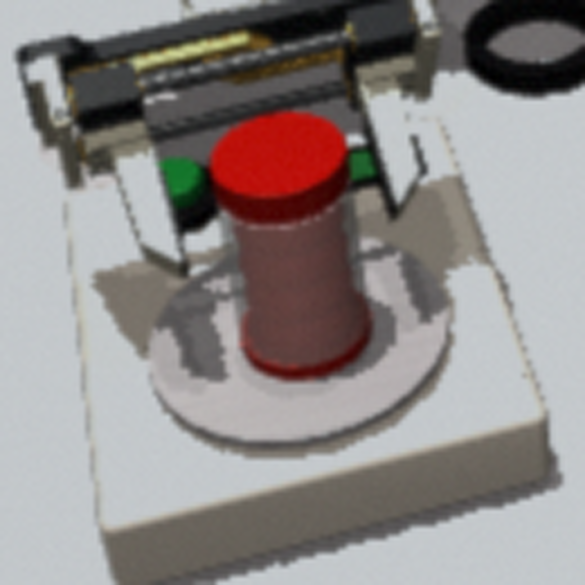

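```bash
python3 -m jog '{"xyz":[[-0.2,0.13,0.13],[-0.44,0.28,0.3],[-0.44,0.28,0.3],[-0.44,0.28,0.3],[-0.44,0.28,0.3],[-0.44,0.28,0.3],[-0.44,0.28,0.3],[-0.44,0.28,0.3],[-0.44,0.28,0.3],[-0.44,0.28,0.3]],"angular":[[0,0,0],[0,0,0],[0,0,0],[0,0,0],[0,0,0],[0,0,0],[0,0,0],[0,0,0],[0,0,0],[0,0,0]]}'
python3 - <<'E'
from h import *
# press: tool down, y_tool toward jar, i.e. y = +h (scale x dir)
R3=pose(0,-32-30.08)  # th=0: z down, y=-h
go(R3,np.array([402.7,-290,120.]))
R3b=pose(20,-32-30.08);go(R3b,np.array([402.7,-290,120.]))
cv2.imwrite("pics/scene10.png",cv2.resize(capture("scene")[180:350,80:280,::-1],None,fx=3.3,fy=3.3,interpolation=2))
E
```

```text
time: 15.9
tool_pos: [447.7, -278.0, 187.8]
tcp_rot: [-2.084, 0.0, -2.156]
contact_force: [-0.2, 0.6, -0.4]
grip_width: 92.0
t 15.90 tcp [ 447.7 -278.   187.8] ->  [ 402.7 -290.   120. ] d [-45.  -12.  -67.8] units [-2.25 -0.6  -3.39] rot deg [32.77 50.94  1.4 ] units [5.46 8.49 0.23] j [-0.83  0.26  2.47  2.79  0.67 -1.41] F [-0.2  0.6 -0.4] w 92.0
t 15.90 tcp [ 447.7 -278.   187.8] ->  [ 402.7 -290.   120. ] d [-45.  -12.  -67.8] units [-2.25 -0.6  -3.39] rot deg [21.94 34.12  1.48] units [3.66 5.69 0.25] j [-0.83  0.26  2.47  2.79  0.67 -1.41] F [-0.2  0.6 -0.4] w 92.0
```

View pics/scene10.png

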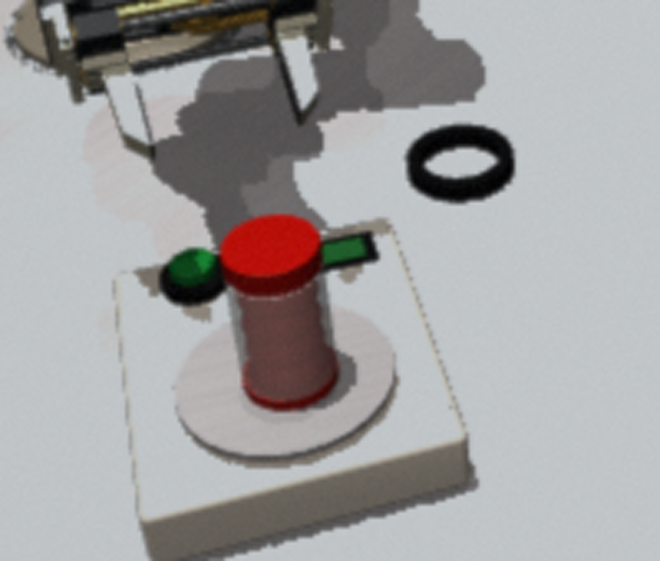

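The jar stands upright on the pan, let go. Next I'll close the fingers, tilt the tool more upright and go above the button.

```bash
python3 -m jog '{"xyz":[[-0.32,-0.09,0],[-0.32,-0.09,0],[-0.32,-0.09,-0.2],[-0.32,-0.09,-0.2],[-0.32,-0.09,-0.4],[-0.32,-0.09,-0.4],[-0.32,-0.09,-0.4],[0,0,-0.4],[0,0,-0.2],[0,0,0]],"angular":[[0.25,0.4,0.02],[0.5,0.8,0.04],[0.5,0.8,0.04],[0.5,0.8,0.04],[0.5,0.8,0.04],[0.5,0.8,0.04],[0.5,0.8,0.04],[0.3,0.4,0],[0,0,0],[0,0,0]]}' 1
python3 - <<'E'
from h import *
R3b=pose(20,-32-30.08);go(R3b,np.array([402.7,-290,95.]))
o=bot.get_obs();R=Ro.from_euler("xyz",o["tcp_rot"]).as_matrix();print(R)
cv2.imwrite("pics/scene11.png",cv2.resize(capture("scene")[180:350,80:280,::-1],None,fx=3.3,fy=3.3,interpolation=2))
cv2.imwrite("pics/wrist11.png",capture("wrist")[:,:,::-1])
E
```

```text
time: 16.95
tool_pos: [422.4, -273.4, 161.1]
tcp_rot: [-2.47, 0.057, -2.095]
contact_force: [0.2, 0.3, 0.5]
grip_width: 16.1
t 16.95 tcp [ 422.4 -273.4  161.1] ->  [ 402.7 -290.    95. ] d [-19.7 -16.6 -66.1] units [-0.98 -0.83 -3.3 ] rot deg [ 6.74 17.51 -1.41] units [ 1.12  2.92 -0.23] j [-0.9   0.16  2.25  1.2   0.3   0.11] F [0.2 0.3 0.5] w 16.1
[[-0.49988179 -0.65977682  0.56108175]
 [-0.86420844  0.42269381 -0.27289871]
 [-0.05711354 -0.62130869 -0.78148164]]
```

View pics/scene11.png

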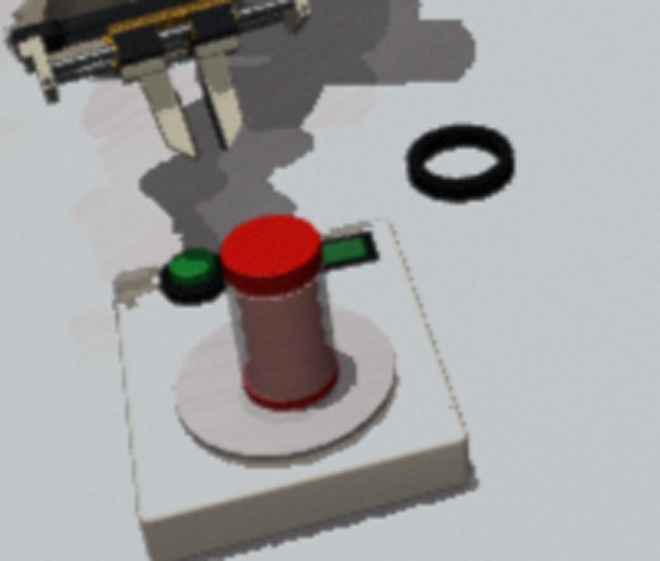

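View pics/wrist11.png

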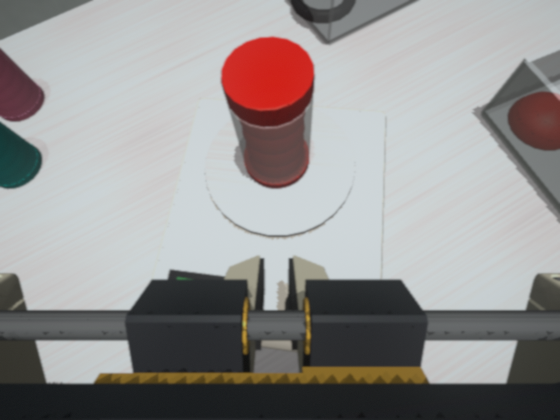

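```bash
python3 -m jog '{"xyz":[[-0.2,-0.15,0],[-0.2,-0.15,0],[-0.2,-0.15,0],[-0.2,-0.15,0],[-0.2,-0.15,0],[0,-0.1,0]],"angular":[[0.2,0.5,-0.04],[0.2,0.5,-0.04],[0.2,0.5,-0.04],[0.2,0.5,-0.04],[0.2,0.5,-0.04],[0.1,0.4,-0.04]]}'
python3 - <<'E'
from h import *
R3b=pose(20,-32-30.08);go(R3b,np.array([402.7,-290,95.]))
E
```

```text
time: 17.65
tool_pos: [402.0, -286.6, 161.5]
tcp_rot: [-2.772, 0.007, -2.132]
contact_force: [-0.6, 0.2, -0.3]
grip_width: 0.1
t 17.65 tcp [ 402.  -286.6  161.5] ->  [ 402.7 -290.    95. ] d [  0.7  -3.4 -66.5] units [ 0.04 -0.17 -3.32] rot deg [0.3  1.2  0.15] units [0.05 0.2  0.03] j [-0.84  0.19  2.02  0.19  0.59  1.15] F [-0.6  0.2 -0.3] w 0.1
```

```bash
python3 -m jog '{"xyz":[[0.1,-0.1,-0.5],[0.1,-0.1,-0.6],[0,-0.1,-0.6],[0,0,-0.6],[0,0,-0.6],[0,0,-0.3],[0,0,0]],"angular":[[0,0.1,0],[0,0.1,0],[0,0,0],[0,0,0],[0,0,0],[0,0,0],[0,0,0]]}'
python3 - <<'E'
from h import *
R3b=pose(20,-32-30.08);go(R3b,np.array([407,-293,95.]))
cv2.imwrite("pics/scene12.png",cv2.resize(capture("scene")[200:330,90:220,::-1],None,fx=4.5,fy=4.5,interpolation=2))
cv2.imwrite("pics/top12.png",cv2.resize(capture("top")[200:325,315:440,::-1],None,fx=4.8,fy=4.8,interpolation=2))
E
```

```text
time: 18.35
tool_pos: [404.6, -290.2, 89.7]
tcp_rot: [-2.794, -0.003, -2.131]
contact_force: [0.3, 0.1, 0.4]
grip_width: 0.1
t 18.35 tcp [ 404.6 -290.2   89.7] ->  [ 407. -293.   95.] d [ 2.4 -2.8  5.3] units [ 0.12 -0.14  0.26] rot deg [ 0.08 -0.16  0.11] units [ 0.01 -0.03  0.02] j [-0.83  0.33  2.08  0.23  0.41  1.1 ] F [0.3 0.1 0.4] w 0.1
```

View pics/scene12.png

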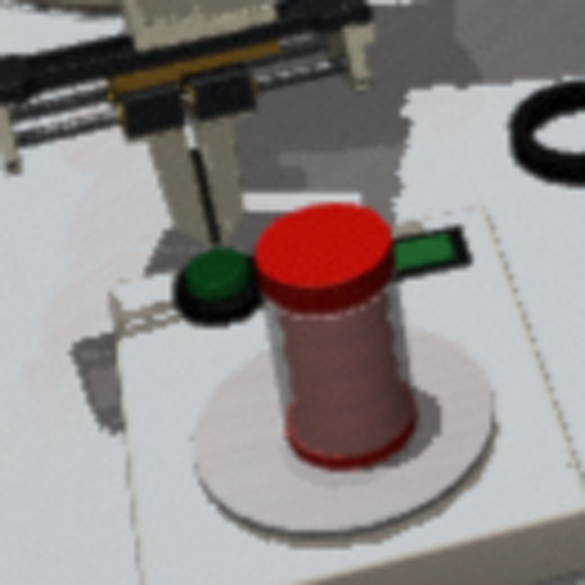

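View pics/top12.png

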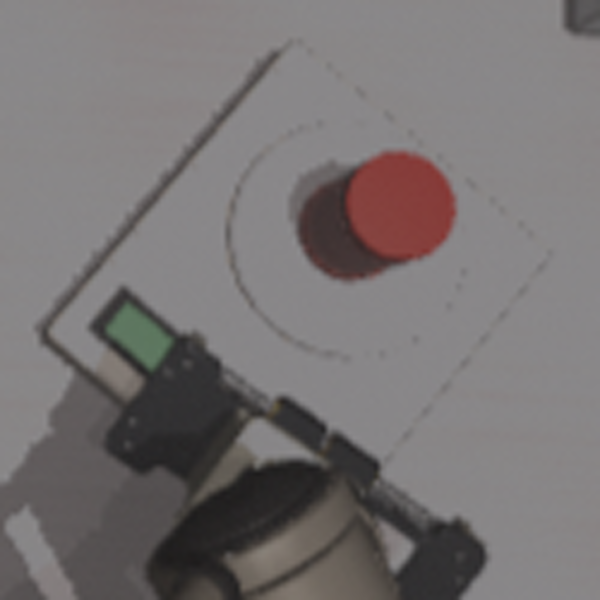

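```bash
python3 -m jog '{"xyz":[[0.06,-0.07,-0.1],[0.06,-0.07,-0.2],[0,0,-0.2],[0,0,-0.1],[0,0,0]],"angular":[[0.18,0.28,0],[0.18,0.28,0],[0.18,0.28,0],[0,0,0],[0,0,0]]}'
python3 - <<'E'
from h import *
R3b=pose(15,-32-30.08);go(R3b,np.array([407,-293,75.]))
E
```

```text
time: 18.95
tool_pos: [408.5, -294.7, 81.1]
tcp_rot: [-2.894, -0.004, -2.131]
contact_force: [-0.3, -0.4, -0.1]
grip_width: 0.5
t 18.95 tcp [ 408.5 -294.7   81.1] ->  [ 407. -293.   75.] d [-1.5  1.7 -6.1] units [-0.08  0.08 -0.3 ] rot deg [-0.27 -0.82  0.11] units [-0.04 -0.14  0.02] j [-0.81  0.38  1.99  0.11  0.54  1.23] F [-0.3 -0.4 -0.1] w 0.5
```

```bash
python3 -m jog '{"xyz":[[-0.08,0.08,-0.15],[0,0,-0.15],[0,0,-0.1],[0,0,0]],"angular":[[0,0,0],[0,0,0],[0,0,0],[0,0,0]]}'
python3 -m jog '{"xyz":[[0,0,-0.1],[0,0,-0.1],[0,0,0]],"angular":[[0,0,0],[0,0,0],[0,0,0]]}'
```

```text
time: 19.35
tool_pos: [406.8, -292.9, 73.4]
tcp_rot: [-2.891, -0.004, -2.131]
contact_force: [0.1, 0.5, 2.2]
grip_width: 0.2
time: 19.65
tool_pos: [406.9, -293.0, 69.6]
tcp_rot: [-2.89, -0.004, -2.131]
contact_force: [-1.5, 0.8, 4.3]
grip_width: 0.6
```

```bash
python3 -m jog '{"xyz":[[0,0,-0.12],[0,0,-0.12],[0,0,-0.1]],"angular":[[0,0,0],[0,0,0],[0,0,0]]}'
python3 - <<'E'
from h import *
cv2.imwrite("pics/scene13.png",cv2.resize(capture("scene")[200:330,90:220,::-1],None,fx=4.5,fy=4.5,interpolation=2))
print(bot.get_obs()["contact_force"],bot.get_obs()["tool_pos"])
E
```

```text
time: 19.95
tool_pos: [407.3, -293.2, 66.9]
tcp_rot: [-2.886, -0.005, -2.13]
contact_force: [-14.2, 9.1, 38.8]
grip_width: 0.5
[-12.47121702   8.15005717  34.30282941] [ 407.27435243 -293.22027845   66.97825314]
```

View pics/scene13.png

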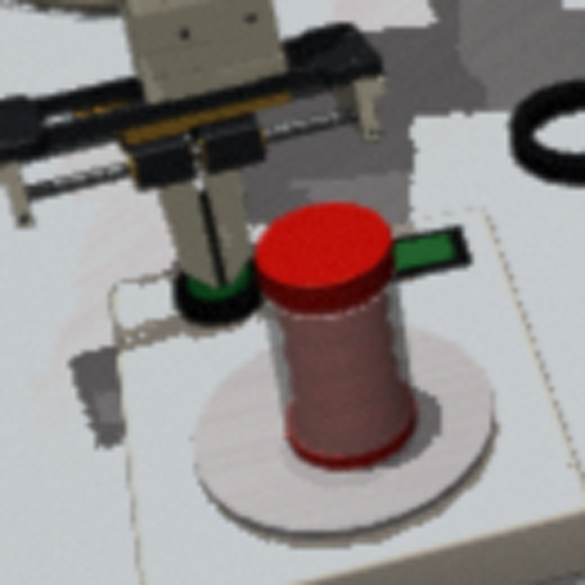

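The button is on its stop: the force jumped from 4 to about 39 N at 6 mm of travel. Backing straight off now.

```bash
python3 -m jog '{"xyz":[[0,0,0.15],[0,0,0.3],[0,0,0.5],[-0.2,0.1,0.5],[-0.3,0.2,0.5],[-0.3,0.2,0.5],[-0.2,0.1,0.4],[0,0,0],[0,0,0],[0,0,0]],"angular":[[0,0,0],[0,0,0],[0,0,0],[0,0,0],[0,0,0],[0,0,0],[0,0,0],[0,0,0],[0,0,0],[0,0,0]]}'
python3 - <<'E'
from h import *
o=bot.get_obs();print(o["time"],o["tool_pos"],o["contact_force"],abs(o["dq"]).max())
t=capture("top");s=capture("scene")
cv2.imwrite("pics/scene14.png",cv2.resize(s[:,:,::-1],(800,600)))
cv2.imwrite("pics/scene14z.png",cv2.resize(s[200:330,90:220,::-1],None,fx=4.5,fy=4.5,interpolation=2))
cv2.imwrite("pics/top14.png",cv2.resize(t[:,:,::-1],(800,600)))
E
```

```text
time: 21.0
tool_pos: [384.7, -279.6, 128.9]
tcp_rot: [-2.885, -0.005, -2.13]
contact_force: [-0.5, 0.5, 0.3]
grip_width: 0.3
21.0 [ 384.70214197 -279.58960393  128.8572155 ] [-0.47226103  0.46312224  0.2979037 ] 0.0020037862584326594
```

View pics/scene14z.png

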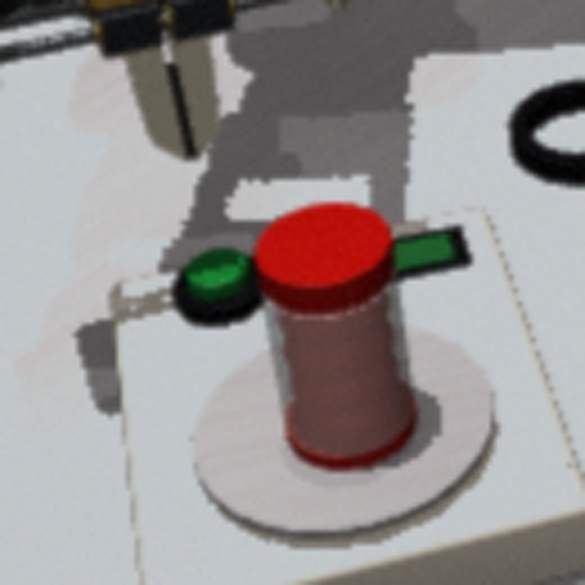

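View pics/top14.png

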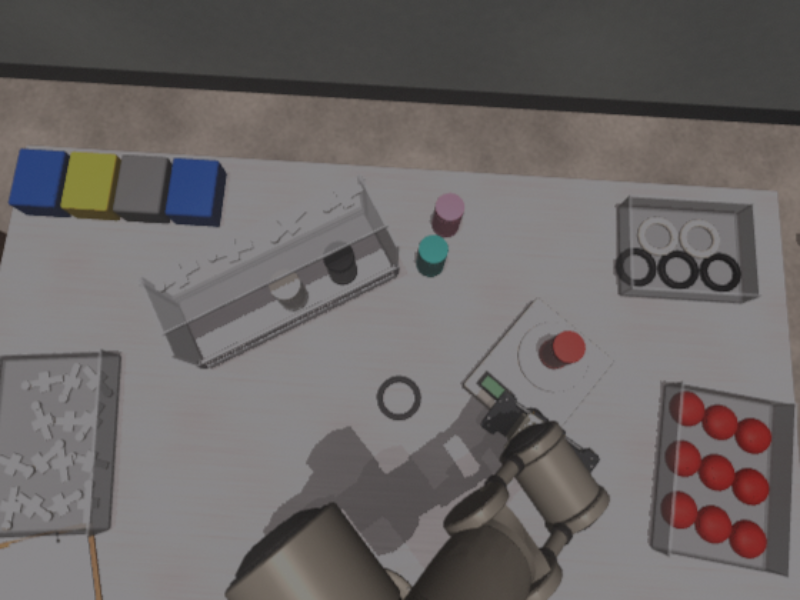

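View pics/scene14.png

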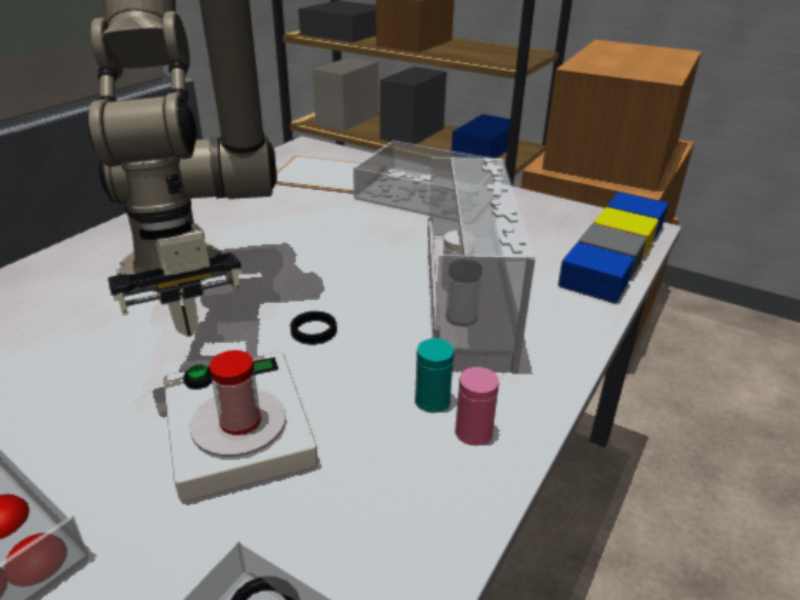

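The button is up again and the jar stands upright near the pan's middle. The other jars and the ring are where they were, and the robot touches nothing. Handing in.

```bash
python3 -c "
from plant import bot
print(bot.close_job())"
```

```text
the job is handed in; nothing more can be done
None
```

I took the red jar off the rack, set it down on the scale's pan and let go. Then I pressed the green button, backed the arm clear and handed the job in at about 21 s.

- **Lift and carry:** I gripped the jar with the gripper leaning 60°, more than the recommended 30–45°, so its body would fit between the white jar and the rack's end panel. I raised it about 52 mm straight up, then drew it out over the rail. The wrist picture of the jar in the fingers looked the same before and after the carry, so it had not slipped or tipped.
- **Set-down:** In the pictures the jar stands upright, a few millimetres from the pan's centre by eye. There was hardly any force when it touched down, and the wrist force was near zero after I let go.
- **Button:** It went fully down to its stop, with the upward force going from about 4 N to 39 N. That is close to the 40 N limit set for the arm and gripper body, though only the fingertips were touching. The last picture shows the button up again.
- **Other items:** The white and black jars and the ring look unmoved in the last pictures. I checked them by eye and did not measure them again.
- **Disagreements and snags:**
  - The top and wrist cameras differed by about 3–5 mm on where the red jar stood, and I used a value in between.
  - While I tilted the gripper for the button, joint 5 came close to its lower limit (0.30 against 0.28 rad), but no limit was passed in the readings I took.

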